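# Set and lock the grating table of a spectrometer, then mount the grating

## Robot

A 6-joint arm with a two-finger parallel gripper is mounted at the origin on the work surface. World frame = base frame: x ahead of the robot, y to its left, z up, the work surface at z = 0. Lengths are in m, angles in rad, forces in N, time in s.
With the tool pointing down it reaches from about 0.225 to 0.875 m from the base axis. Payload 3.4 kg.
Tool frame: the origin (TCP) lies midway between the tips of the shut fingers; the grasp point (between the pads) lies 19 mm behind it (manip.pinch_z is the z of the grasp point in the tool frame, in m); z points along the fingers, x is the direction in which the jaws open and shut, and the axes are right-handed (so a half turn about z gives the same grasp; the last joint's range is limited). The gripper opens to 85 mm and grips with 20 to 120 N. Pads are 22 mm wide; open, the fingers measure 114 mm over their backs; the gripper's body (76 mm by 85 mm) begins 54 mm behind the grasp point. The pads swing forward as they close: fully open they stand 13 mm farther back than shut.
Start: joints at [1.014, 0.276, 1.505, -0, 1.361, -0.121], TCP at [0.243, 0.521, 0.231] pointing down, gripper open.
Joint ranges: [-2.89, 2.89], [-0.75, 2.08], [0.22, 2.7], [-1.18, 4.32], [0.11, 2.71], [-2.7, 2.7]. Speed limits (rad/s): [2.57, 2.57, 3.14, 3.14, 3.14, 3.14].

## Interface

Orientations are given as a unit quaternion [w, x, y, z].
In Python, from rig import manip gives the robot as it stands. The module is installed in compiled form; this text tells all that it offers.
- The arm moves only by the tool drive_tool, never from a script. Its argument "steps" is a list of rows, each a list of 5 numbers: the shift along the tool's x, y, z in mm, then the turn about the tool's z in rad, then the gripper command: -1 is shut, 1 is fully open, values between are in proportion. A call has 1 to 5 rows; each row is the pose to reach, as a shift and turn from the pose measured when the call began, along the tool's axes at that moment; what a row does not reach only later rows make up. A row lasts 1/10 s, in which the tool goes at most 50 mm and 8.59 degrees, less where a joint would pass 70% of its speed; a pose out of reach is approached as far as the arm can. A call with a gripper value outside its range is refused whole. The fingers move at their own pace and stop on an object; "squeeze" is the grip in N (left out, the last holds). Time passes only in rows, so rows that repeat a pose let the fingers close. It gives the time, the measured TCP pose, the force and the opening at its end, in the units of the state.
- manip.get_state(): the state, without advancing time (a new reading comes with each control period).
- manip.get_image(name): name is "scene" or "side" or "wrist"; returns the picture (420x560x3 uint8, blue, green, red); there is no depth.
- manip.get_calibration(name): a dict with "camera_matrix" (3x3 intrinsics, pixels), "rvec" (rotation vector, rad) and "tvec" (3), from world to camera coordinates, as OpenCV has them. Camera axes: x right, y down, z forward; pixel columns grow to the right and rows downward; lengths in m; the calibration is good to about 2 mm. A picture is of the moment at which its call begins: read the wrist's pose just before it. get_calibration takes no time and is no camera call; for the wrist camera it gives the pose at the moment of the call.
- manip.sign_off(): hands the job in, once; it reports no verdict.
Trained networks look in the newest picture that a camera, given by its name, has taken for a name from the list of things; names that differ only in an ending like _2 or _b are one class to them, and where a whole thing is asked for, a point or a joint stands for the part that bears it (a point fixed in the world has none). Each returns a list of dicts, best first, with "conf" (0 to 1); they miss things now and then, are a little off and sometimes report something else, mostly with a low value. They report only what shows in the picture. A call takes as long as a camera call. They do not tell look-alikes from the thing itself.
- manip.masks_of(camera, name): "pixels" (420x560 bool, what is visible of it) and "location" ([column, row] in pixels, amid what is visible of it).
The state is a dict: "clock": time; "qpos": joint angles; "qd": joint speeds; "effort": joint torques, N m; "position": TCP position; "ee_rot": TCP orientation; "contact_force": force on the tool from outside, world axes, zero at the start; "moment": the same for the moment, N m; "width": finger opening in m.
Only numpy, scipy, OpenCV 4.12 (cv2) and the standard library are available. Lean on these libraries where they do the work, as an engineer would, in place of code of your own. Each camera call takes 0.05 s, during which the arm holds its last target.

## Task

Set up the spectrometer: loosen the knurled lock ring under its small grating table, turn the table until the arrow on its top points straight at the collimator (the tube with the slit, by the lamp), and tighten the lock ring fully again. Only then fetch the diffraction grating, which is in one of the three identical lidded tins (lift lids one by one until you find it and leave them on the bench), and stand it upright in the middle of the table, square to the collimator so that the light passes through its glass. Do not force the table round while the ring is tight, never tip the grating over, and leave the loose eyepiece and the screwdriver where they lie.

Things in the scene. Friction and masses are not known exactly. Their poses are not given: they have to be found in the camera images.
- spectrometer: Student spectrometer, fixed. Origin on the bench under its vertical axis, x axis level towards the collimator, z up. Grey tripod, legs reach 137 mm out, below 45 mm; aluminium circle 136 mm across, top at 44 mm; column 36 mm across; then lock ring and grating table. Telescope tube along its +y, 130 to 304 mm off the axis, 37 mm thick, 150 mm high, on a pillar 195 mm off the axis.
- lock_ring (a joint): Turn of the lock ring, rad: 0 at the tight stop, growing to 1.6 as it is turned anticlockwise seen from above (loosening; ordinary right-hand thread). From 0 to about 0.3 it clamps the table firm (about 0.6 N m when tight); above 0.6 the table is quite free. It stays where it is left; friction about 0.2 N m, rising to about 0.35 N m near the stop.
- ring_center (a point): Centre of the steel lock ring, on the vertical axis, 80 mm above the bench, at mid height of its knurled rim. Round, 60 mm across, 14 mm high; gripped across its rim with the fingers passing either side of the 46 mm table, whose top is 42 mm above this point.
- grating_table (a joint): Turn of the grating table about the vertical axis, rad, anticlockwise from above positive. 0 when the white arrow on its top points straight at the collimator. It stays where it is left; friction about 0.03 N m when unclamped.
- table_top (a point): Centre of the top face of the grating table, 122 mm above the bench; x axis along the white arrow of the table, z up. The dark round table is 46 mm across, its knurled rim 16 mm high below this point; 19 mm of bare spindle separates it from the lock ring.
- slit (a point): Middle of the slit, the outer end of the collimator tube, 302 mm from the vertical axis, 150 mm high. The tube runs level from 130 to 302 mm off the axis, up to 42 mm thick, on a pillar 195 mm off the axis. A fixed grey lamp housing, 185 mm high and 120 mm wide, stands behind the slit, from about 330 to 455 mm off the axis.
- tin1: Round aluminium tin, fixed: 92 mm across, 58 mm high, wall and floor 3 mm, inside 86 mm wide. Origin at the centre of its underside. One of three alike, any of which may stand in any of the three places.
- tin2: Second tin, same as tin1.
- tin3: Third tin, same as tin1.
- lid1: Loose lid of tin1, 60 g: aluminium disc 95 mm across and 4 mm thick resting on the rim, with a 5 mm deep plug 80 mm across below and a black upright knob 18 mm across standing 25 mm above the disc. Origin at the centre of the disc's underside (58 mm above the bench when on the tin), z up.
- lid2: Lid of tin2, same as lid1.
- lid3: Lid of tin3, same as lid1.
- grating: Diffraction grating in a dark metal mount, about 60 g, standing upright in one of the tins: a frame 36 mm wide (its y) and 10 mm thick (its x, the way light passes through the glass) on a foot 30 mm (y) x 20 mm x 6 mm; 50 mm high in all. Origin at the centre of the foot's underside, z up. The other tins hold a flat lens and a brass disc.
- eyepiece: Loose black eyepiece standing on the bench, 30 mm across, 42 mm high; leave it. Origin at the centre of its underside.
- screwdriver: Loose screwdriver with black handle, 150 mm long, lying along its x axis on the bench, origin about half way along; leave it.
Things that resemble listed ones, but are neither listed nor needed, are in the scene too. Leave any orange or purple look-alike of the lid1 alone. What is shaped like the lid3 but green is not meant.

How it is judged:
By the outcome, as a careful person would: the job done as asked, in the order asked, and still so for the second after the job is handed in, with the robot touching nothing.
It also fails if it takes over 72 s, if anything falls off the work surface, if the arm or the gripper's body presses on something with over 40 N, if the wrist force passes 120 N, or if a joint passes its speed limit or range.

## Working session

There is one attempt and no reset: what is moved stays moved. The work goes in short steps, Python scripts to look and compute and a tool call to move; the robot and the scene stay as the last step left them, time stands still between calls to the robot, and variables do not carry over. Pictures are saved under pics/ and viewed, and the job is handed in when it is done.

Besides the shell and the picture viewer there is one more tool, called after "Emit:" as name(argument=value, ...) on one line, values as JSON. drive_tool: Moves the arm, as the interface text tells. Its arguments: {"type":"object","properties":{"steps":{"type":"array","items":{"type":"array","items":{"type":"number"}}},"squeeze":{"type":"number"}},"required":["steps"]}

```bash
mkdir -p pics
cat > h.py <<'E'
import numpy as np, cv2
from rig import manip
def K(n):
    c=manip.get_calibration(n); return np.array(c["camera_matrix"],float),np.array(c["rvec"],float).ravel(),np.array(c["tvec"],float).ravel()
def proj(n,P,cal=None):
    k,r,t=cal or K(n); return cv2.projectPoints(np.array(P,float).reshape(-1,1,3),r,t,k,None)[0].reshape(-1,2)
def ray(n,uv,z,cal=None):
    k,r,t=cal or K(n); R=cv2.Rodrigues(r)[0]; o=-R.T@t
    d=R.T@np.linalg.solve(k,np.array([uv[0],uv[1],1.0])); s=(z-o[2])/d[2]; return o+s*d
def st():
    s=manip.get_state(); return s
E
python3 - <<'E'
from h import *
s=st()
for k,v in s.items(): print(k,np.round(v,3))
print(manip.pinch_z)
for n in ["scene","side","wrist"]:
    im=manip.get_image(n); cv2.imwrite(f"pics/a_{n}.png",im)
    k,r,t=K(n); print(n,k.round(1).tolist(),(-cv2.Rodrigues(r)[0].T@t).round(3))
E
```

```text
clock 0.0
qpos [ 1.014  0.277  1.506  0.     1.361 -0.121]
qd [-0.002 -0.001 -0.     0.    -0.001 -0.001]
effort [ 1.0000e-03 -4.1678e+01 -2.4581e+01 -0.0000e+00  1.1000e-02  0.0000e+00]
position [0.242 0.521 0.23 ]
ee_rot [ 0.     0.843  0.538 -0.001]
contact_force [-0.556 -0.507  0.242]
moment [-0.011 -0.016  0.056]
width 0.085
-0.0187
scene [[433.8, 0.0, 277.9], [0.0, 433.8, 208.2], [0.0, 0.0, 1.0]] [ 1.376 -0.194  0.676]
side [[518.1, 0.0, 271.7], [0.0, 518.1, 209.6], [0.0, 0.0, 1.0]] [ 0.27  -1.078  0.833]
wrist [[298.4, 0.0, 278.2], [0.0, 298.4, 209.0], [0.0, 0.0, 1.0]] [0.181 0.548 0.373]
```

View pics/a_scene.png

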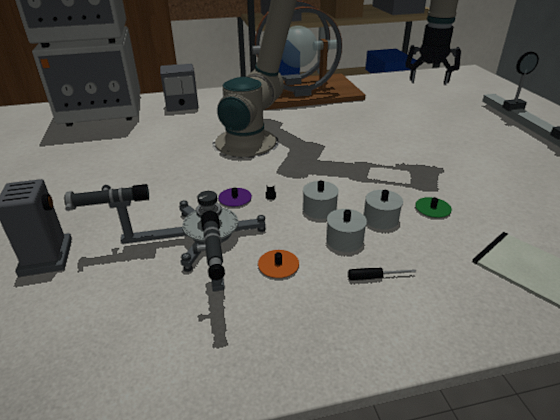

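View pics/a_side.png

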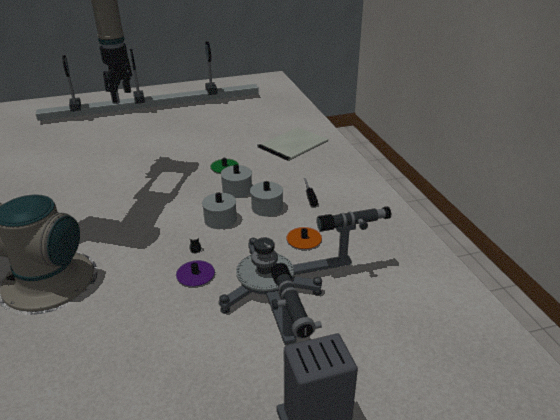

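View pics/a_wrist.png

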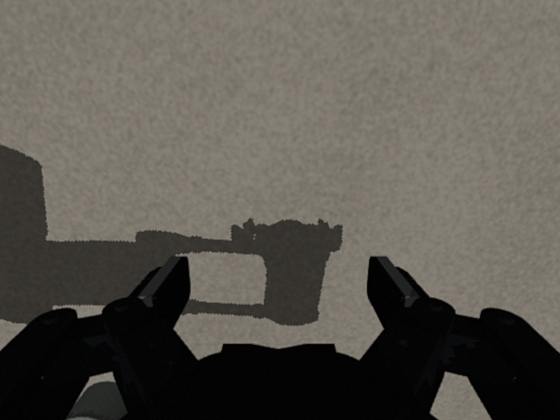

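Scene view: real lids and tins at (320,195), (384,205), (347,225). The look-alike discs are purple (235,197), orange (278,264) and green (433,207). The spectrometer axis is near (208,205), the collimator with slit runs towards the lamp at left (70,200), the telescope is at (213,245), the eyepiece at (270,191) and the screwdriver at (380,273).

Run:
```python
from h import *
ims={n:manip.get_image(n) for n in ["scene","side"]}
for n in ims:
    for nm in ["spectrometer","lock_ring","grating_table","slit","lid1","tin1","eyepiece","screwdriver","table_top"]:
        for d in manip.masks_of(n,nm)[:6]:
            m=d["pixels"]; ys,xs=np.nonzero(m)
            print(n,nm,round(d["conf"],2),np.round(d["location"],1),[xs.min(),xs.max(),ys.min(),ys.max()],m.sum())
im=ims["scene"];cv2.imwrite("pics/b1.png",cv2.resize(im[150:290,40:280],None,fx=3.3,fy=3.3,interpolation=cv2.INTER_CUBIC))
im=ims["side"];cv2.imwrite("pics/b2.png",cv2.resize(im[140:340,170:410],None,fx=3,fy=3,interpolation=cv2.INTER_CUBIC))
print(st()["clock"])
```

```text
scene spectrometer 0.78 [193.6 223.6] [np.int64(64), np.int64(264), np.int64(185), np.int64(290)] 5678
scene spectrometer 0.63 [270.3 192.7] [np.int64(265), np.int64(275), np.int64(186), np.int64(199)] 124
scene lock_ring 0.52 [212.3 212.5] [np.int64(196), np.int64(221), np.int64(203), np.int64(216)] 136
scene grating_table 0.68 [204.  199.1] [np.int64(198), np.int64(216), np.int64(192), np.int64(208)] 251
scene slit 0.92 [190.7 224.9] [np.int64(64), np.int64(264), np.int64(183), np.int64(291)] 6053
scene lid1 0.96 [430.9 206.1] [np.int64(415), np.int64(450), np.int64(197), np.int64(217)] 586
scene lid1 0.94 [345.2 218.8] [np.int64(326), np.int64(365), np.int64(210), np.int64(233)] 766
scene lid1 0.83 [276.7 265.7] [np.int64(257), np.int64(298), np.int64(249), np.int64(278)] 986
scene lid1 0.65 [320.9 189.4] [np.int64(304), np.int64(337), np.int64(182), np.int64(200)] 507
scene lid1 0.64 [383.5 202.6] [np.int64(366), np.int64(402), np.int64(190), np.int64(210)] 610
scene lid1 0.61 [234.6 198.8] [np.int64(218), np.int64(250), np.int64(188), np.int64(206)] 510
scene tin1 0.88 [317.8 20
[... 1812 characters left out ...]
nt64(248)] 626
side tin1 0.85 [237.  188.1] [np.int64(221), np.int64(251), np.int64(177), np.int64(196)] 452
side tin1 0.67 [265.2 207.3] [np.int64(251), np.int64(281), np.int64(197), np.int64(216)] 492
side tin1 0.58 [219.1 217.3] [np.int64(204), np.int64(235), np.int64(207), np.int64(228)] 510
side eyepiece 0.54 [196.7 246.3] [np.int64(190), np.int64(200), np.int64(238), np.int64(252)] 134
side screwdriver 0.66 [311.6 195.5] [np.int64(305), np.int64(318), np.int64(180), np.int64(206)] 177
side screwdriver 0.21 [222.5 215.9] [np.int64(203), np.int64(236), np.int64(207), np.int64(227)] 515
side table_top 0.51 [263.  246.2] [np.int64(254), np.int64(273), np.int64(237), np.int64(256)] 315
1.15
```

View pics/b1.png

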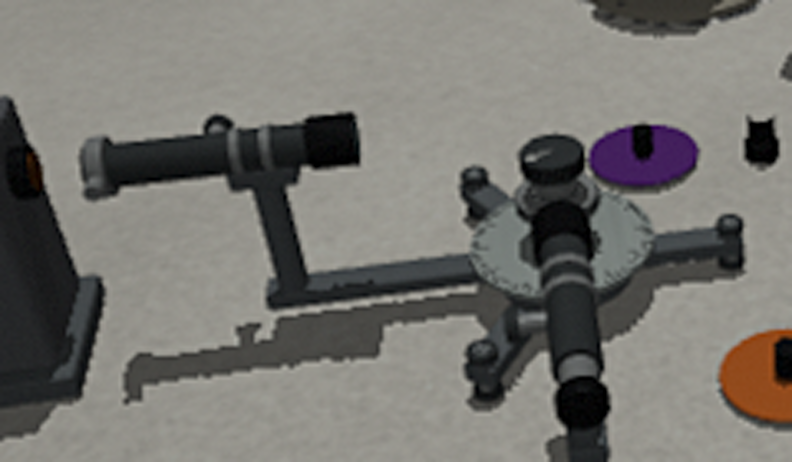

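View pics/b2.png

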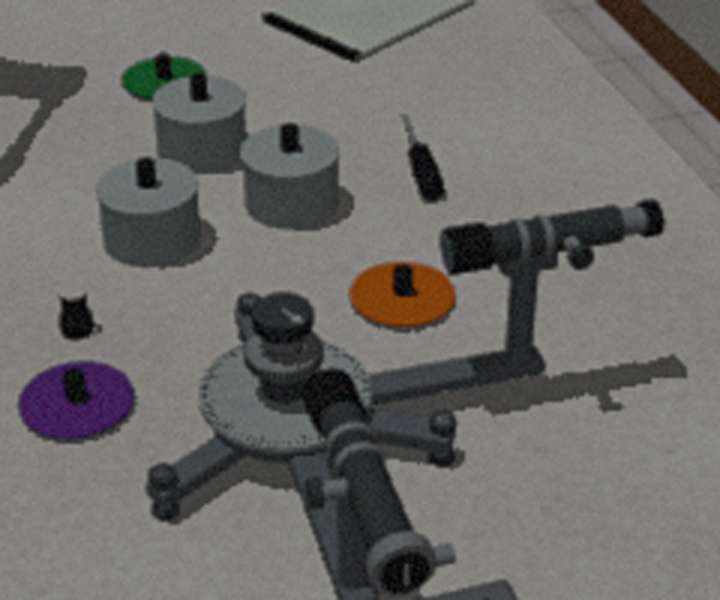

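Run:
```python
from h import *
# lids: disc mid height .06 mask centres by bbox -> disc: use lower/left/right extents; knob top z .087
for n,L in dict(scene=[("lidA",(320.5,None)),],).items(): pass
S={"t_a":[(320,196),(218,200)],"t_b":[(384,205),(236,179)],"t_c":[(347,225),(266,190)]}
for k,(a,b) in S.items():
    print(k,"scene",ray("scene",a,.062).round(3),"side",ray("side",b,.062).round(3))
print("table scene",ray("scene",(207,198),.122).round(3),"side",ray("side",(263,243),.122).round(3))
print("table scene",ray("scene",(215,213),.080).round(3),"side",ray("side",(264,263),.08).round(3))
print("slit scene",ray("scene",(68,200),.15).round(3),"side",ray("side",(306,330),.15).round(3))
print("tel end scene",ray("scene",(216,270),.15).round(3),"side",ray("side",(388,212),.15).round(3))
print("orange",ray("side",(304,238),0).round(3),"purple",ray("side",(195,273),0).round(3),"green",ray("scene",(433,208),0).round(3),"eyep",ray("side",(196,251),0).round(3),"scr",ray("scene",(380,274),0).round(3))
```

```text
t_a scene [0.486 0.116 0.062] side [0.454 0.133 0.062]
t_b scene [0.565 0.258 0.062] side [0.528 0.231 0.062]
t_c scene [0.62  0.139 0.062] side [0.596 0.143 0.062]
table scene [ 0.517 -0.171  0.122] side [ 0.502 -0.171  0.122]
table scene [ 0.522 -0.157  0.08 ] side [ 0.498 -0.191  0.08 ]
slit scene [ 0.493 -0.472  0.15 ] side [ 0.498 -0.474  0.15 ]
tel end scene [ 0.797 -0.179  0.15 ] side [ 0.805 -0.179  0.15 ]
orange [ 0.652 -0.027  0.   ] purple [ 0.349 -0.083  0.   ] green [0.528 0.425 0.   ] eyep [0.366 0.004 0.   ] scr [0.733 0.18  0.   ]
```

```bash
cat >> h.py <<'E'
from scipy.spatial.transform import Rotation as Ro
def pose(s=None):
    s=s or st(); q=np.array(s["ee_rot"]); R=Ro.from_quat([q[1],q[2],q[3],q[0]]).as_matrix()
    return np.array(s["position"]),R
def yaw(R): return np.arctan2(R[1,0],R[0,0])
def go(x,y,z,yw=None):
    p,R=pose(); d=R.T@(np.array([x,y,z])-p)*1000
    y0=yaw(R); t=0 if yw is None else -((yw-y0+np.pi)%(2*np.pi)-np.pi)
    print("shift",d.round(1),"turn",round(t,3),"| pos",p.round(4),"yaw",round(y0,3),"q6",round(st()["qpos"][5],2),"t",st()["clock"])
def wcam(x,y,z,yw):
    # wrist calibration at a hypothetical tool pose (pointing down)
    p,R=pose(); k,r,t=K("wrist"); Rc=cv2.Rodrigues(r)[0]
    A=Rc@R; b=Rc@p+t  # tool->cam
    c,s_=np.cos(yw),np.sin(yw); Rt=np.array([[c,s_,0],[s_,-c,0],[0,0,-1.]])
    Rn=A@Rt.T; tn=b-Rn@np.array([x,y,z]); return k,cv2.Rodrigues(Rn)[0].ravel(),tn
E
python3 - <<'E'
from h import *
p,R=pose();k,r,t=K("wrist");Rc=cv2.Rodrigues(r)[0]
print("axis in tool",(R.T@Rc[2]).round(3),"x",(R.T@Rc[0]).round(3))
for yy in (-.17,-.2,-.23,-.26):
    print(yy,proj(None,[[.508,-.172,.122],[.506,-.3,.15],[.498,-.473,.15],[.508,-.195,.122]],wcam(.508,yy,.2,0)).round(0).tolist())
go(.508,-.23,.2,0)
E
```

```text
axis in tool [0.    0.269 0.963] x [ 1.    -0.001  0.   ]
-0.17 [[280.0, 219.0], [277.0, 382.0], [269.0, 528.0], [280.0, 246.0]]
-0.2 [[280.0, 181.0], [277.0, 351.0], [269.0, 506.0], [280.0, 210.0]]
-0.23 [[280.0, 140.0], [277.0, 317.0], [268.0, 483.0], [280.0, 171.0]]
-0.26 [[280.0, 95.0], [277.0, 281.0], [268.0, 459.0], [280.0, 129.0]]
shift [-569.1  557.6   31.3] turn 1.135 | pos [0.2428 0.5213 0.2313] yaw 1.135 q6 -0.12 t 1.15
```

```bash
python3 -c "
from h import *
go(.508,-.2,.2,0)"
```

```text
shift [-541.9  544.9   31.3] turn 1.135 | pos [0.2428 0.5213 0.2313] yaw 1.135 q6 -0.12 t 1.15
```

Emit:
drive_tool(steps=[[-542,545,31,1.135,1],[-542,545,31,1.135,1],[-542,545,31,1.135,1],[-542,545,31,1.135,1],[-542,545,31,1.135,1]], squeeze=80)

```text
clock: 1.65
position: [0.3292, 0.2851, 0.2213]
ee_rot: [-0.0, 0.982, 0.189, 0.0]
contact_force: [1.0, -0.1, 0.6]
width: 0.0855
```

```bash
python3 -c "
from h import *
go(.508,-.2,.2,0)"
```

```text
shift [-13.8 516.8  21.3] turn 0.38 | pos [0.3292 0.2851 0.2213] yaw 0.38 q6 0.17 t 1.65
```

Emit:
drive_tool(steps=[[-14,517,21,0.38,1],[-14,517,21,0.38,1],[-14,517,21,0.38,1],[-14,517,21,0.38,1],[-14,517,21,0.38,1]])

```text
clock: 2.15
position: [0.4155, 0.0504, 0.2115]
ee_rot: [-0.0, 1.0, -0.0, 0.001]
contact_force: [1.4, 0.3, 0.0]
width: 0.0851
```

```bash
python3 -c "
from h import *
go(.508,-.2,.2,0)"
```

```text
shift [ 92.6 250.4  11.6] turn -0.0 | pos [0.4155 0.0504 0.2115] yaw -0.0 q6 -0.05 t 2.15
```

Emit:
drive_tool(steps=[[93,250,12,0,1],[93,250,12,0,1],[93,250,12,0,1],[93,250,12,0,1],[93,250,12,0,1]])

```text
clock: 2.65
position: [0.5023, -0.184, 0.2005]
ee_rot: [-0.0, 1.0, -0.001, 0.002]
contact_force: [1.2, 1.2, 0.8]
width: 0.0848
```

Emit:
drive_tool(steps=[[6,16,1,0,1],[6,16,1,0,1]])

```text
clock: 2.85
position: [0.509, -0.2027, 0.1989]
ee_rot: [-0.0, 1.0, -0.002, 0.001]
contact_force: [-0.5, 0.2, 0.7]
width: 0.0852
```

Run:
```python
from h import *
s=st(); cal=K("wrist"); im=manip.get_image("wrist"); cv2.imwrite("pics/c.png",im)
cv2.imwrite("pics/c2.png",cv2.resize(im[80:280,170:390],None,fx=3,fy=3,interpolation=cv2.INTER_CUBIC))
np.savez("c.npz",k=cal[0],r=cal[1],t=cal[2]); print(s["position"],s["clock"],s["qd"])
```

```text
[ 0.50901584 -0.20271298  0.19891711] 2.85 [ 0.04958134 -0.03849394  0.05305109  0.03401947  0.03840616  0.01780768]
```

View pics/c.png

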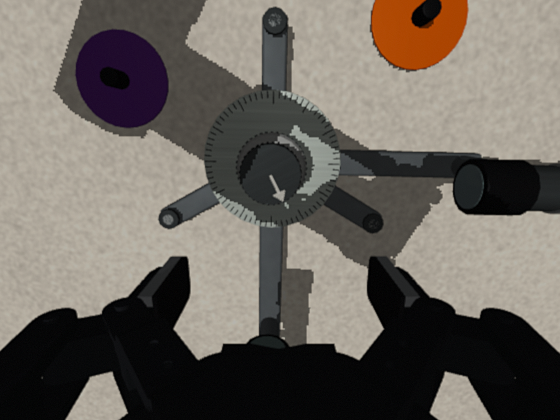

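View pics/c2.png

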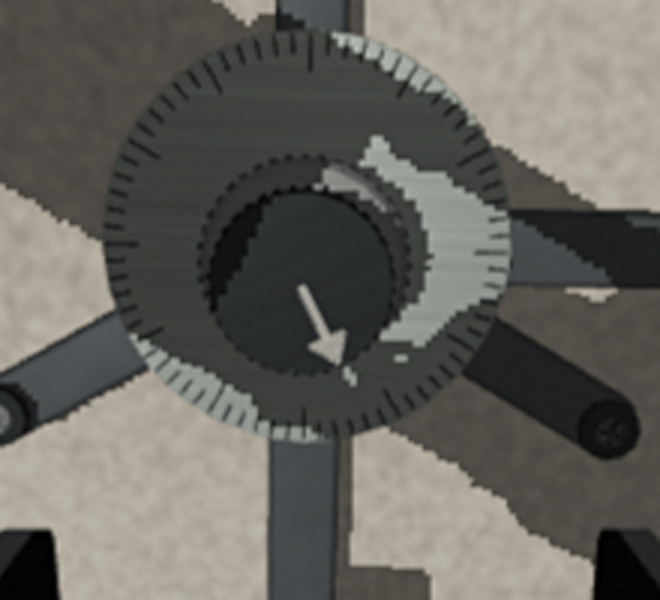

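Run:
```python
from h import *
d=np.load("c.npz"); cal=(d["k"],d["r"],d["t"])
f=lambda c,z:ray(None,(170+c[0]/3,80+c[1]/3),z,cal)
print("table c",f((303,283),.122).round(4),"circle c",f((308,235),.044).round(4))
L=f((209,283),.122);Rr=f((396,283),.122);print("L,R",L.round(4),Rr.round(4))
a=f((302,287),.122);b=f((341,367),.122);print("arrow",np.degrees(np.arctan2(*(b-a)[1::-1])),a.round(4),b.round(4))
# circle edges
print("circ LR",f((103,240),.044).round(4),f((512,240),.044).round(4),f((308,29),.044).round(4),f((308,441),.044).round(4))
# leg far end & lens front of telescope pixel
print("leg +y foot",ray(None,(275,20),.045,cal).round(4))
w=proj(None,[[.508,-.172,.122],[.508,-.172,.044]],cal);print(w)
im=cv2.imread("pics/c.png")
```

```text
table c [ 0.5041 -0.1706  0.122 ] circle c [ 0.5041 -0.167   0.044 ]
L,R [ 0.4809 -0.1705  0.122 ] [ 0.527  -0.1707  0.122 ]
arrow -64.70095551762853 [ 0.5038 -0.1716  0.122 ] [ 0.5135 -0.192   0.122 ]
circ LR [ 0.4364 -0.1684  0.044 ] [ 0.5714 -0.1689  0.044 ] [ 0.5046 -0.1036  0.044 ] [ 0.5034 -0.2388  0.044 ]
leg +y foot [ 0.5072 -0.0466  0.045 ]
[[276.32649304 176.20335312]
 [276.66750775 163.37268374]]
```

```bash
python3 - <<'E'
from h import *
d=np.load("c.npz"); cal=(d["k"],d["r"],d["t"])
for a in (-89,-90.5,-92,-93.5):
    t=np.radians(a); u=np.array([np.cos(t),np.sin(t),0]); v=np.array([-u[1],u[0],0]); o=np.array([.504,-.171,0]); z=np.array([0,0,1])
    print(a,"w tel130 axis",proj(None,[o+v*.13+.15*z],cal).round(1).tolist(),"scene slit, coll130,tel130,tel304",proj("scene",[o+u*.302+.15*z,o+u*.13+.15*z,o+v*.13+.15*z,o+v*.304+.15*z]).round(1).tolist(),
     "side",proj("side",[o+u*.302+.15*z,o+u*.13+.15*z,o+v*.13+.15*z,o+v*.304+.15*z]).round(1).tolist())
E
python3 - <<'E'
import cv2
a=cv2.imread("pics/a_scene.png");b=cv2.imread("pics/a_side.png")
cv2.imwrite("pics/d1.png",cv2.resize(a[170:290,55:235],None,fx=4.4,fy=4.4,interpolation=cv2.INTER_NEAREST))
cv2.imwrite("pics/d2.png",cv2.resize(b[195:345,240:400],None,fx=4,fy=4,interpolation=cv2.INTER_NEAREST))
E
```

```text
-89 w tel130 axis [[470.3, 177.5]] scene slit, coll130,tel130,tel304 [[66.3, 204.1], [147.5, 192.9], [212.1, 216.7], [224.2, 272.9]] side [[312.1, 328.3], [281.8, 268.5], [318.0, 222.2], [386.4, 208.8]]
-90.5 w tel130 axis [[469.4, 182.7]] scene slit, coll130,tel130,tel304 [[66.9, 202.1], [147.5, 192.1], [210.4, 216.9], [219.6, 273.7]] side [[307.8, 329.3], [280.2, 268.9], [318.5, 223.0], [388.0, 210.6]]
-92 w tel130 axis [[468.4, 187.8]] scene slit, coll130,tel130,tel304 [[67.6, 200.2], [147.5, 191.3], [208.8, 217.2], [215.1, 274.4]] side [[303.6, 330.3], [278.6, 269.2], [319.0, 223.8], [389.5, 212.4]]
-93.5 w tel130 axis [[467.3, 192.9]] scene slit, coll130,tel130,tel304 [[68.3, 198.3], [147.6, 190.5], [207.1, 217.3], [210.5, 275.0]] side [[299.3, 331.1], [276.9, 269.4], [319.5, 224.6], [390.9, 214.2]]
```

View pics/d1.png

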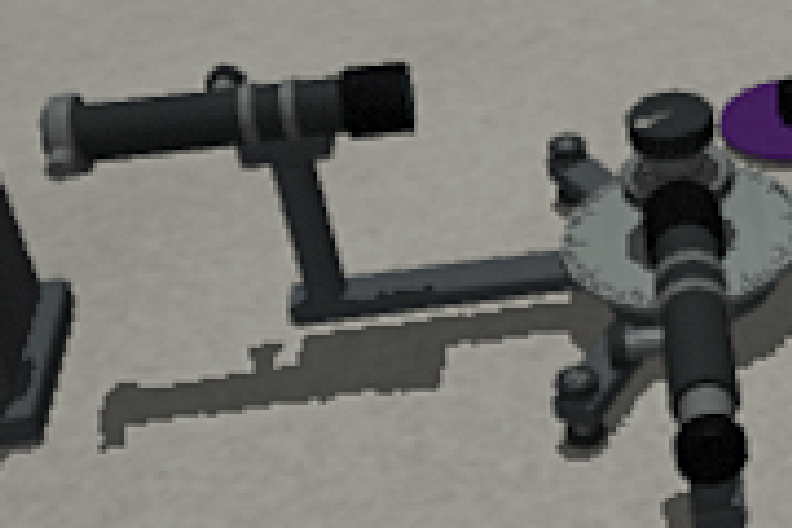

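View pics/d2.png

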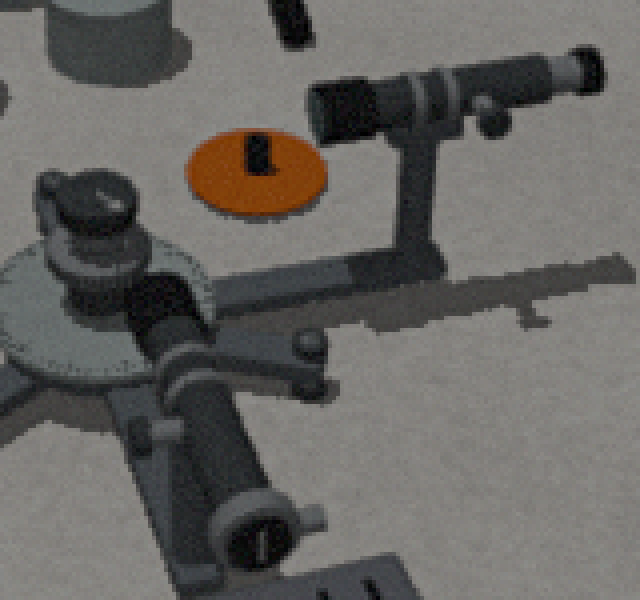

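```bash
python3 -c "
from h import *
go(.504,-.171,.15,0)"
```

```text
shift [ -4.2 -29.4  49.1] turn -0.003 | pos [ 0.508  -0.2005  0.199 ] yaw -0.003 q6 -0.5 t 2.9
```

Emit:
drive_tool(steps=[[-4,-29,20,0,1],[-4,-29,49,0,1],[-4,-29,49,0,1]])

```text
clock: 3.2
position: [0.5007, -0.1675, 0.1473]
ee_rot: [-0.003, 1.0, -0.0, -0.003]
contact_force: [0.0, 0.2, 0.3]
width: 0.0856
```

```bash
python3 -c "
from h import *
go(.504,-.171,.059,0); print(st()['qpos'].round(2) if hasattr(st()['qpos'],'round') else st()['qpos'])"
```

```text
shift [ 3.8  4.1 88.3] turn -0.001 | pos [ 0.5007 -0.1675  0.1473] yaw -0.001 q6 -0.46 t 3.2
[-0.46  0.27  1.73  0.    1.15 -0.46]
```

Emit:
drive_tool(steps=[[4,4,10,0,1],[4,4,45,0,1],[4,4,75,0,1],[4,4,88,0,1],[4,4,88,0,1]])

```text
clock: 3.7
position: [0.5034, -0.1703, 0.0581]
ee_rot: [-0.004, 1.0, -0.0, -0.004]
contact_force: [-0.2, 0.2, 0.2]
width: 0.0855
```

```bash
python3 -c "
from h import *
go(.504,-.171,.059,0); print(st()['contact_force'],st()['moment'])"
```

```text
shift [ 0.6  0.7 -0.9] turn -0.0 | pos [ 0.5034 -0.1703  0.0581] yaw -0.0 q6 -0.46 t 3.7
[-0.22671898  0.20186912  0.20215058] [ 0.01928881 -0.00374586  0.00875748]
```

Close on the ring.

Emit:
drive_tool(steps=[[0,0,0,0,-1],[0,0,0,0,-1],[0,0,0,0,-1],[0,0,0,0,-1],[0,0,0,0,-1]], squeeze=80)

```text
clock: 4.2
position: [0.5031, -0.1707, 0.06]
ee_rot: [-0.003, 1.0, 0.0, -0.004]
contact_force: [-2.8, -0.5, 7.0]
width: 0.0576
```

```bash
python3 -c "
from h import *
go(.504,-.171,.059,0); print(st()['contact_force'],st()['moment'])
cv2.imwrite('pics/e.png',manip.get_image('wrist'))"
```

```text
shift [0.9 0.3 1. ] turn 0.0 | pos [ 0.5031 -0.1707  0.06  ] yaw 0.0 q6 -0.46 t 4.2
[-2.81423403 -0.45430521  6.97995354] [0.00453248 0.67570344 0.05321364]
```

View pics/e.png

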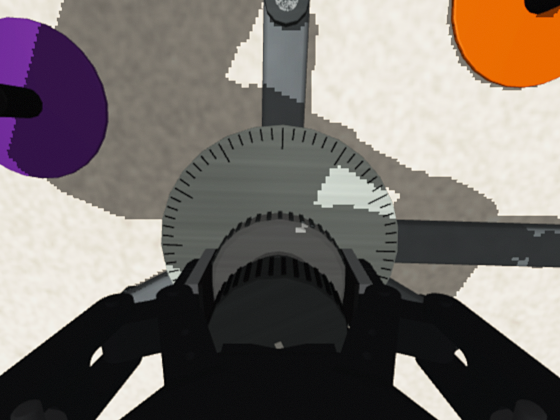

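Emit:
drive_tool(steps=[[0,0,0,-0.1,-1],[0,0,0,-0.2,-1],[0,0,0,-0.3,-1],[0,0,0,-0.4,-1]])

```text
clock: 4.65
position: [0.5035, -0.1706, 0.0602]
ee_rot: [-0.004, 0.98, 0.2, -0.003]
contact_force: [1.9, 1.6, -8.0]
width: 0.0575
```

```bash
python3 -c "
from h import *
go(.504,-.171,.059,1.2); print(st()['contact_force'],st()['moment'])
cv2.imwrite('pics/f.png',manip.get_image('wrist'))"
```

```text
shift [0.3 0.6 1.2] turn -0.796 | pos [ 0.5035 -0.1706  0.0602] yaw 0.404 q6 -0.87 t 4.65
[ 1.87837311  1.60026045 -7.9650644 ] [-0.1504405   0.015206   -0.10495175]
```

View pics/f.png

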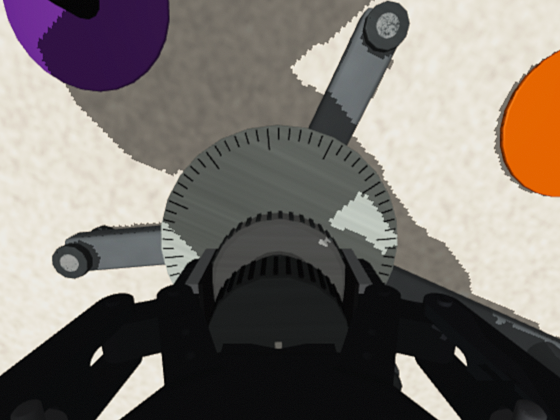

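Emit:
drive_tool(steps=[[0,0,0,-0.12,-1],[0,0,0,-0.24,-1],[0,0,0,-0.36,-1],[0,0,0,-0.48,-1],[0,0,0,-0.6,-1]])

```text
clock: 5.2
position: [0.5041, -0.1702, 0.0602]
ee_rot: [-0.005, 0.875, 0.483, -0.001]
contact_force: [3.1, 2.6, -8.5]
width: 0.0574
```

```bash
python3 -c "
from h import *
go(.504,-.171,.059,1.1); print(st()['contact_force'],st()['moment'])"
```

```text
shift [-0.7  0.3  1.2] turn -0.091 | pos [ 0.5041 -0.1702  0.0602] yaw 1.009 q6 -1.47 t 5.2
[ 3.08723779  2.59532631 -8.48517513] [-0.39323038 -0.04642837 -0.25799368]
```

```bash
python3 -c "
from h import *
for z in (.13,.15,.17,.19): print(z,proj(None,[[.504,-.171,.122]],wcam(.504,-.171,z,1.0)).round(0).tolist())"
```

```text
0.13 [[280.0, 254.0]]
0.15 [[280.0, 240.0]]
0.17 [[280.0, 229.0]]
0.19 [[280.0, 220.0]]
```

Emit:
drive_tool(steps=[[0,0,0,0,1],[0,0,0,0,1],[0,0,0,0,1],[0,0,-10,0,1]])

```text
clock: 5.6
position: [0.5035, -0.1701, 0.0702]
ee_rot: [-0.005, 0.876, 0.483, -0.002]
contact_force: [-0.5, -0.4, 0.4]
width: 0.0855
```

Emit:
drive_tool(steps=[[0,0,-40,0,1],[0,0,-85,0,1],[0,0,-90,0,1],[0,0,-90,0,1]])

```text
clock: 6.0
position: [0.5053, -0.1715, 0.1628]
ee_rot: [-0.003, 0.876, 0.483, -0.0]
contact_force: [-0.4, -0.4, 0.3]
width: 0.0853
```

```bash
cat >> h.py <<'E'
def shot(name,crop=None,f=3,cam="wrist"):
    cal=K(cam); im=manip.get_image(cam)
    np.savez("pics/"+name+".npz",k=cal[0],r=cal[1],t=cal[2]); cv2.imwrite(f"pics/{name}.png",im)
    if crop:
        r0,r1,c0,c1=crop; cv2.imwrite(f"pics/{name}_z.png",cv2.resize(im[r0:r1,c0:c1],None,fx=f,fy=f,interpolation=cv2.INTER_CUBIC))
def lc(name):
    d=np.load("pics/"+name+".npz"); return d["k"],d["r"],d["t"]
E
python3 -c "
from h import *
shot('g',(150,320,180,380),3.5)
go(.504,-.171,.095)"
```

```text
shift [-0.4  0.6 66. ] turn 0 | pos [ 0.5041 -0.1709  0.161 ] yaw 1.007 q6 -1.47 t 6.05
```

View pics/g_z.png

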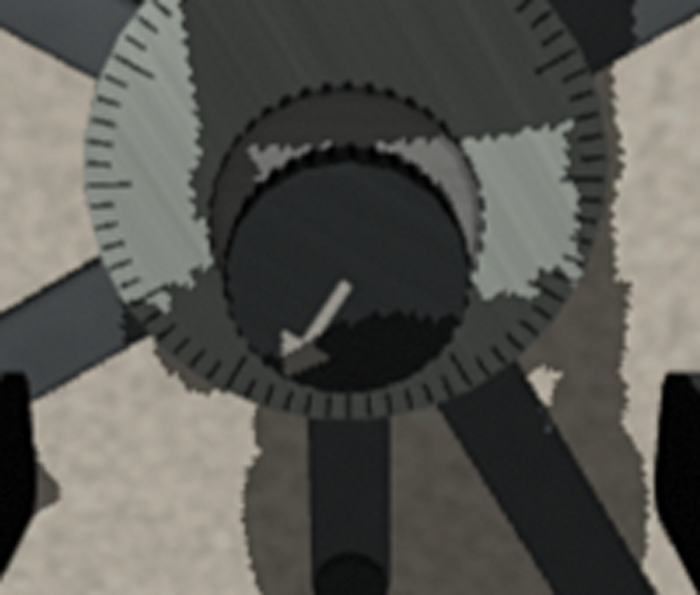

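```bash
python3 -c "
from h import *
c=lc('g'); f=lambda u:ray(None,(180+u[0]/3.5,150+u[1]/3.5),.122,c)
a=f((347,284));b=f((285,370));d=b-a;print(a.round(4),b.round(4),np.degrees(np.arctan2(d[1],d[0])),np.linalg.norm(d))
print(f((227,270)).round(4),f((473,270)).round(4))"
```

```text
[ 0.504 -0.171  0.122] [ 0.5123 -0.1903  0.122 ] -66.50290463142952 0.0209861496879982
[ 0.4897 -0.1884  0.122 ] [ 0.5142 -0.1498  0.122 ]
```

Emit:
drive_tool(steps=[[0,0,30,0,1],[0,0,60,0,1],[0,0,71,0,1],[0,0,71,0,1]], squeeze=40)

```text
clock: 6.45
position: [0.5015, -0.1694, 0.0874]
ee_rot: [-0.007, 0.876, 0.482, -0.003]
contact_force: [-0.0, -0.3, -0.1]
width: 0.0857
```

Emit:
drive_tool(steps=[[0,0,0,0,-1],[0,0,0,0,-1],[0,0,0,0,-1],[0,0,0,0,-1],[0,0,0,0,-1]])

```text
clock: 6.95
position: [0.5026, -0.1691, 0.0886]
ee_rot: [-0.007, 0.876, 0.482, -0.002]
contact_force: [1.0, 3.9, 6.6]
width: 0.0449
```

```bash
python3 -c "
from h import *
go(.504,-.171,.09); print(st()['contact_force'],st()['moment'])"
```

```text
shift [-0.8  2.2 -1.4] turn 0 | pos [ 0.5026 -0.1691  0.0886] yaw 1.007 q6 -1.47 t 6.95
[1.04137716 3.86634832 6.60637061] [ 0.53375997 -0.1871002   0.01464365]
```

Emit:
drive_tool(steps=[[-0.5,1,0,0.1,-1],[-1,2,0,0.2,-1],[-1,2,0,0.3,-1],[-1,2,0,0.4,-1],[-1,2,0,0.454,-1]])

```text
clock: 7.45
position: [0.5028, -0.1689, 0.0886]
ee_rot: [-0.008, 0.963, 0.271, -0.004]
contact_force: [-1.9, 6.3, 3.4]
width: 0.0446
```

```bash
python3 -c "
from h import *
go(.504,-.171,.09,1.007-.454); print(st()['contact_force'],st()['moment'])"
```

```text
shift [-0.1  2.4 -1.4] turn -0.004 | pos [ 0.5028 -0.1689  0.0886] yaw 0.549 q6 -1.01 t 7.45
[-1.88917565  6.30348515  3.37881052] [ 1.10384741 -0.19872247  0.01787008]
```

Emit:
drive_tool(steps=[[0,0,0,0,1],[0,0,0,0,1],[0,0,-20,0,1],[0,0,-65,0,1],[0,0,-75,0,1]])

```text
clock: 7.95
position: [0.5063, -0.1718, 0.1679]
ee_rot: [-0.005, 0.962, 0.271, -0.001]
contact_force: [0.3, -0.5, 0.5]
width: 0.0851
```

Emit:
drive_tool(steps=[[0,0,0,0,1]])

```text
clock: 8.05
position: [0.5074, -0.1728, 0.1697]
ee_rot: [-0.003, 0.962, 0.272, 0.001]
contact_force: [0.4, 0.5, 0.0]
width: 0.0854
```

```bash
python3 -c "
from h import *
shot('h',(150,320,180,380),3.5)
go(.504,-.171,.16)"
```

```text
shift [-1.9 -3.1  9.1] turn 0 | pos [ 0.5073 -0.1727  0.1691] yaw 0.55 q6 -1.01 t 8.1
```

View pics/h_z.png

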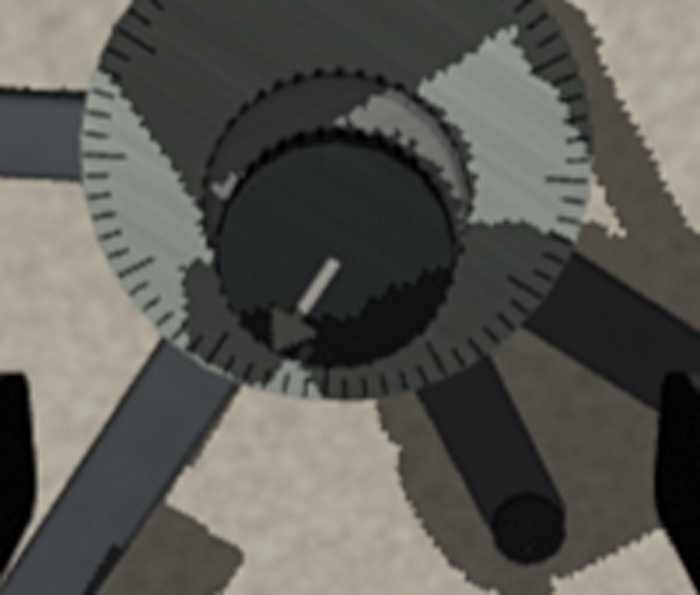

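```bash
python3 -c "
from h import *
c=lc('h'); f=lambda u,z=.122:ray(None,(180+u[0]/3.5,150+u[1]/3.5),z,c)
def an(p,q,z=.122):
    a=f(p,z);b=f(q,z);d=b-a;print(a.round(4),b.round(4),np.degrees(np.arctan2(d[1],d[0])).round(2),np.linalg.norm(d).round(4))
an((334,260),(273,352));an((167,340),(5,580),.03);an((240,385),(195,458),.03)
go(.504,-.171,.059,.95)"
```

```text
[ 0.5036 -0.1712  0.122 ] [ 0.5033 -0.1937  0.122 ] -90.78 0.0225
[ 0.4902 -0.2436  0.03  ] [ 0.4862 -0.3401  0.03  ] -92.37 0.0966
[ 0.5155 -0.2448  0.03  ] [ 0.5159 -0.2725  0.03  ] -89.11 0.0277
shift [ -2.2  -2.5 110.1] turn -0.4 | pos [ 0.5073 -0.1727  0.1691] yaw 0.55 q6 -1.01 t 8.1
```

Run:
```python
import cv2
im=cv2.imread('pics/h.png'); cv2.imwrite('pics/h_y.png',cv2.resize(im[200:270,230:310],None,fx=8,fy=8,interpolation=cv2.INTER_CUBIC))
```

```text
(no output)
```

View pics/h_y.png

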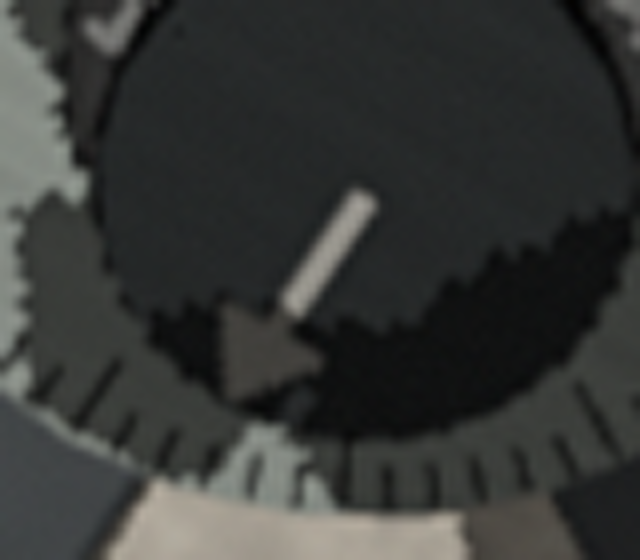

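```bash
python3 -c "
from h import *
c=lc('h'); f=lambda u,z=.122:ray(None,(230+(u[0]+.5)/8-.5,200+(u[1]+.5)/8-.5),z,c)
for p,q in [((361,196),(228,405)),((361,196),(292,308)),((361,196),(272,331))]:
    a=f(p);b=f(q);d=b-a;print(a.round(4),b.round(4),np.degrees(np.arctan2(d[1],d[0])).round(2))
"
```

```text
[ 0.5031 -0.1713  0.122 ] [ 0.5032 -0.1934  0.122 ] -89.76
[ 0.5031 -0.1713  0.122 ] [ 0.5033 -0.1829  0.122 ] -88.94
[ 0.5031 -0.1713  0.122 ] [ 0.5029 -0.1856  0.122 ] -90.66
```

Emit:
drive_tool(steps=[[-2,-3,20,0,1],[-2,-3,60,0,1],[-2,-3,95,0,1],[-2,-3,110,0,1],[-2,-3,110,0,1]], squeeze=80)

```text
clock: 8.6
position: [0.5007, -0.1692, 0.0553]
ee_rot: [-0.006, 0.962, 0.272, -0.003]
contact_force: [-0.2, 0.2, 0.7]
width: 0.0854
```

```bash
python3 -c "
from h import *
go(.504,-.171,.059,.55)"
```

```text
shift [ 1.8  3.2 -3.8] turn 0.0 | pos [ 0.5007 -0.1692  0.0553] yaw 0.55 q6 -1.02 t 8.6
```

Emit:
drive_tool(steps=[[2,3,-4,0,1],[2,3,-4,0,0.5],[2,3,-4,0,-1],[2,3,-4,0,-1],[2,3,-4,0,-1]])

```text
clock: 9.1
position: [0.5045, -0.1716, 0.0611]
ee_rot: [-0.005, 0.962, 0.272, -0.002]
contact_force: [-1.7, -0.7, 4.5]
width: 0.0578
```

Emit:
drive_tool(steps=[[0,0,0,0,-1],[0,0,0,0.12,-1],[0,0,0,0.25,-1],[0,0,0,0.37,-1],[0,0,0,0.5,-1]])

```text
clock: 9.6
position: [0.5033, -0.172, 0.0612]
ee_rot: [-0.004, 1.0, 0.024, -0.004]
contact_force: [-2.8, -2.5, -0.8]
width: 0.0573
```

```bash
python3 -c "
from h import *
go(.504,-.171,.059,-.45); print(st()['contact_force'],st()['moment'],st()['width'])"
```

```text
shift [ 0.8 -1.   2.2] turn 0.498 | pos [ 0.5033 -0.172   0.0612] yaw 0.048 q6 -0.51 t 9.6
[-2.84638568 -2.4831746  -0.79039143] [-0.2920696   0.3592035   0.24439472] 0.05734803669764267
```

Emit:
drive_tool(steps=[[0,0,0,0.1,-1],[0,0,0,0.2,-1],[0,0,0,0.3,-1],[0,0,0,0.4,-1],[0,0,0,0.45,-1]])

```text
clock: 10.1
position: [0.5021, -0.1718, 0.0612]
ee_rot: [-0.002, 0.98, -0.2, -0.006]
contact_force: [-1.8, 0.2, -1.7]
width: 0.0576
```

```bash
python3 -c "
from h import *
go(.504,-.171,.059,-.6); print(st()['contact_force'],st()['moment'],st()['width'])"
```

```text
shift [ 1.4 -1.5  2.2] turn 0.196 | pos [ 0.5021 -0.1718  0.0612] yaw -0.404 q6 -0.06 t 10.1
[-1.76251937  0.21530827 -1.68820923] [-0.08313871  0.05424167  0.35728589] 0.057552284532406905
```

Emit:
drive_tool(steps=[[0,0,0,0.05,-1],[0,0,0,0.08,-1],[0,0,0,0.11,-1],[0,0,0,0.11,-1]])

```text
clock: 10.5
position: [0.5019, -0.1718, 0.0612]
ee_rot: [-0.001, 0.968, -0.251, -0.006]
contact_force: [0.2, 0.8, -4.3]
width: 0.0572
```

```bash
python3 -c "
from h import *
go(.504,-.171,.059,-.6); print(st()['contact_force'],st()['moment'],st()['width'],st()['effort'])"
```

```text
shift [ 1.5 -1.7  2.2] turn 0.093 | pos [ 0.5019 -0.1718  0.0612] yaw -0.507 q6 0.05 t 10.5
[ 0.24527071  0.75181561 -4.31070577] [ 0.06241389 -0.27142782  2.23400107] 0.05724216382472438 [ -2.72857457 -42.80804157 -19.86978292   1.01394542   0.18292059
   2.27079548]
```

Emit:
drive_tool(steps=[[0,0,0,0,1],[0,0,0,0,1],[0,0,0,0,1],[0,0,-40,0,1],[0,0,-85,0,1]])

```text
clock: 11.0
position: [0.5016, -0.1718, 0.1459]
ee_rot: [-0.002, 0.968, -0.251, -0.008]
contact_force: [1.8, -0.8, 0.3]
width: 0.0854
```

Emit:
drive_tool(steps=[[0,0,-20,0,1],[0,0,-20,0,1]])

```text
clock: 11.2
position: [0.5044, -0.1732, 0.1699]
ee_rot: [-0.001, 0.968, -0.252, -0.004]
contact_force: [-0.3, 1.0, 0.3]
width: 0.0857
```

```bash
python3 -c "
from h import *
shot('i')
im=cv2.imread('pics/i.png'); cv2.imwrite('pics/i_y.png',cv2.resize(im[180:280,220:320],None,fx=6,fy=6,interpolation=cv2.INTER_CUBIC))
go(.504,-.171,.059)"
```

```text
shift [  1.6  -1.8 108.7] turn 0 | pos [ 0.503  -0.1725  0.1677] yaw -0.509 q6 0.05 t 11.25
```

View pics/i_y.png

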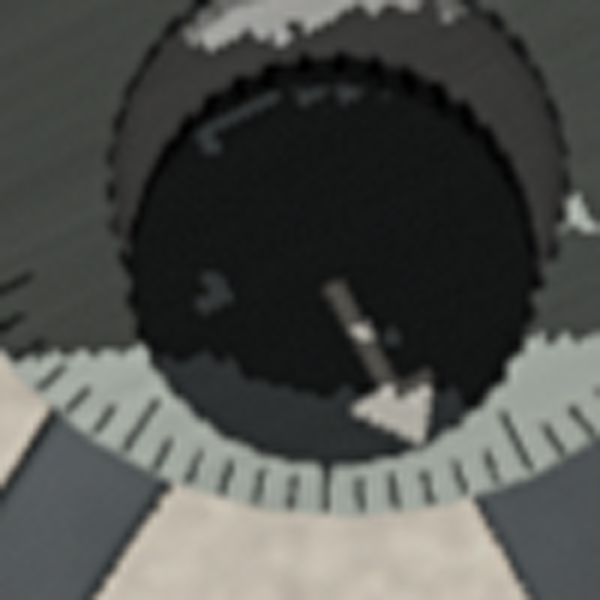

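View pics/i.png

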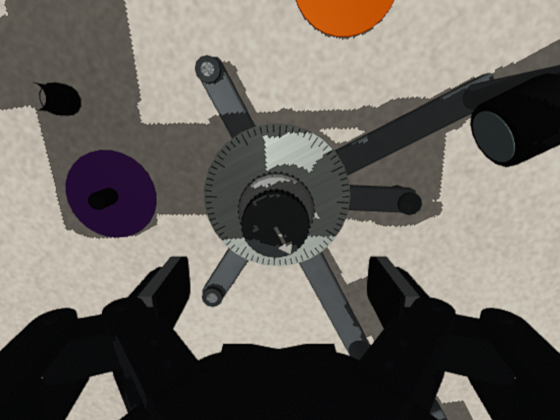

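```bash
python3 -c "
from h import *
c=lc('i'); f=lambda u,z=.122:ray(None,(220+(u[0]+.5)/6-.5,180+(u[1]+.5)/6-.5),z,c)
for p,q in [((335,283),(424,447)),((335,283),(392,390)),((335,283),(395,397))]:
    a=f(p);b=f(q);d=b-a;print(a.round(4),b.round(4),np.degrees(np.arctan2(d[1],d[0])).round(2))
# leg to collimator: edges in full image
g=lambda u,z:ray(None,u,z,c)
for p,q,z in [((208,68),(277,196),.04),]:
    a=g(p,z);b=g(q,z);d=b-a;print(a,b,np.degrees(np.arctan2(d[1],d[0])))
go(.5,-.2,.2)
"
```

```text
[ 0.5036 -0.1713  0.122 ] [ 0.5028 -0.1938  0.122 ] -92.03
[ 0.5036 -0.1713  0.122 ] [ 0.503  -0.1858  0.122 ] -92.47
[ 0.5036 -0.1713  0.122 ] [ 0.5029 -0.1867  0.122 ] -92.74
[ 0.50776391 -0.04508684  0.04      ] [ 0.50459271 -0.16948247  0.04      ] -91.46031926299942
shift [ 10.4  25.4 -32.5] turn 0 | pos [ 0.503  -0.1725  0.1677] yaw -0.509 q6 0.05 t 11.25
```

```bash
python3 -c "
from h import *
for y in (.15,.19,.23):print(proj(None,[[.47,.125,.062],[.545,.245,.062],[.608,.14,.062],[.40,.3,0]],wcam(.53,y,.25,0)).round(0).tolist())
go(.53,.19,.25,0)"
```

```text
[[226.0, 208.0], [292.0, 98.0], [346.0, 196.0], [169.0, 53.0]]
[[227.0, 241.0], [292.0, 137.0], [344.0, 229.0], [172.0, 89.0]]
[[229.0, 271.0], [291.0, 174.0], [342.0, 260.0], [175.0, 123.0]]
shift [-154.2 -329.7  -80.4] turn -0.509 | pos [ 0.503  -0.1725  0.1677] yaw -0.509 q6 0.05 t 11.25
```

Go to (.53, .15, .25): from here shift ≈ (−135,−294,−80), rising first.

Emit:
drive_tool(steps=[[-10,-10,-45,0,1],[-135,-295,-80,-0.5,1],[-135,-295,-80,-0.5,1],[-135,-295,-80,-0.5,1],[-135,-295,-80,-0.5,1]])

```text
clock: 11.75
position: [0.518, 0.0402, 0.2348]
ee_rot: [-0.003, 1.0, -0.004, -0.007]
contact_force: [1.5, 1.3, -0.3]
width: 0.0854
```

```bash
python3 -c "
from h import *
go(.53,.15,.25,0)"
```

```text
shift [  11.  -110.   -14.7] turn -0.007 | pos [0.518  0.0402 0.2348] yaw -0.007 q6 -0.05 t 11.75
```

Emit:
drive_tool(steps=[[11,-110,-15,0,1],[11,-110,-15,0,1],[11,-110,-15,0,1],[11,-110,-15,0,1]])

```text
clock: 12.15
position: [0.5294, 0.1516, 0.2489]
ee_rot: [-0.003, 1.0, -0.002, -0.008]
contact_force: [0.8, -0.4, -0.1]
width: 0.0855
```

```bash
python3 -c "
from h import *
shot('j')
go(.53,.15,.25,0)"
```

```text
shift [ 0.7 -0.1 -1.2] turn -0.006 | pos [0.5293 0.1499 0.2488] yaw -0.006 q6 0.15 t 12.2
```

View pics/j.png

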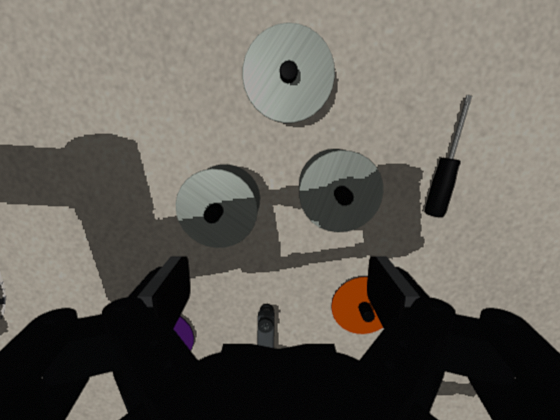

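The wrist view shows three grey lids, with discs at (217,208), (341,190) and (289,72). Orange is at (358,305), purple at the lower left, and the screwdriver at (450,160). All three grey lids are the real ones.

```bash
python3 -c "
from h import *
c=lc('j')
for n,u,k in [('a',(217,208),(214,212)),('c',(341,190),(344,195)),('b',(289,72.5),(289,70))]:
    print(n,ray(None,u,.062,c).round(4),ray(None,k,.087,c).round(4))
a=ray(None,(217,208),.062,c);
print('diam a',np.linalg.norm(ray(None,(176,208),.062,c)-ray(None,(259,208),.062,c)),np.linalg.norm(ray(None,(243,72),.062,c)-ray(None,(335,72),.062,c)))"
```

```text
a [0.4558 0.1285 0.062 ] [0.4581 0.1308 0.087 ]
c [0.5968 0.1497 0.062 ] [0.5953 0.1495 0.087 ]
b [0.5377 0.2716 0.062 ] [0.5372 0.2697 0.087 ]
diam a 0.09584180950507962 0.09366134611652356
```

Emit:
drive_tool(steps=[[-36,10,40,0,0],[-72,20,80,0,0],[-72,20,100,0,0],[-72,20,100,0,0],[-72,20,100,0,0]], squeeze=40)

```text
clock: 12.7
position: [0.4563, 0.1294, 0.1502]
ee_rot: [-0.002, 1.0, -0.004, -0.008]
contact_force: [0.1, -0.2, 1.5]
width: 0.0426
```

```bash
python3 -c "
from h import *
go(.457,.1295,.067,0)"
```

```text
shift [ 2.1  0.3 83.2] turn -0.008 | pos [0.4563 0.1294 0.1502] yaw -0.008 q6 0.13 t 12.7
```

Emit:
drive_tool(steps=[[1,0,40,0,0],[2,0,70,0,0],[2,0,82,0,0],[2,0,83,0,0],[2,0,83,0,-1]])

```text
clock: 13.2
position: [0.4594, 0.1297, 0.0684]
ee_rot: [-0.002, 1.0, -0.004, -0.007]
contact_force: [0.0, -1.1, 0.3]
width: 0.0298
```

Emit:
drive_tool(steps=[[0,0,0,0,-1],[0,0,0,0,-1],[0,0,0,0,-1]])

```text
clock: 13.5
position: [0.457, 0.1295, 0.0694]
ee_rot: [-0.002, 1.0, -0.004, -0.009]
contact_force: [-5.8, -0.6, 3.1]
width: 0.0165
```

Emit:
drive_tool(steps=[[0,0,-30,0,-1],[0,0,-75,0,-1],[0,0,-100,0,-1],[0,0,-100,0,-1]])

```text
clock: 13.9
position: [0.463, 0.1295, 0.1751]
ee_rot: [-0.003, 1.0, -0.004, -0.002]
contact_force: [0.5, -0.2, -1.0]
width: 0.0163
```

```bash
python3 -c "
from h import *
shot('k1',(150,260,270,430),4,'scene');shot('k2',(130,250,180,330),4,'side')
go(.38,.27,.12,0);print(st()['width'])"
```

```text
shift [ -80.1 -140.    52.7] turn -0.009 | pos [0.4596 0.1291 0.1709] yaw -0.009 q6 0.13 t 14.0
0.015981095593199227
```

View pics/k1_z.png

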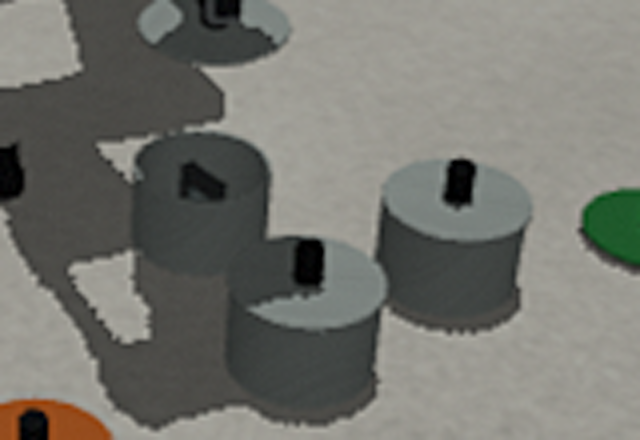

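View pics/k2_z.png

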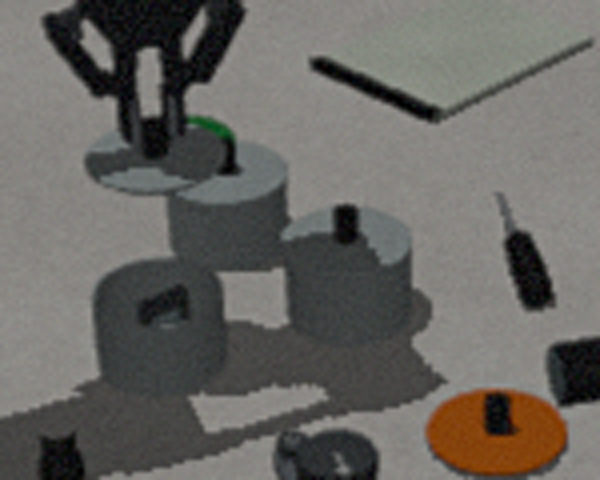

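Emit:
drive_tool(steps=[[-40,-70,0,0,-1],[-80,-140,25,0,-1],[-80,-140,52,0,-1],[-80,-140,70,0,-1],[-80,-140,80,0,-1]])

```text
clock: 14.5
position: [0.3753, 0.2705, 0.0893]
ee_rot: [-0.001, 1.0, -0.003, -0.011]
contact_force: [0.4, -0.6, -0.2]
width: 0.0165
```

```bash
python3 -c "
from h import *
go(.38,.27,.018,0)"
```

```text
shift [ 6.2  0.6 71.1] turn -0.005 | pos [0.3753 0.2705 0.0893] yaw -0.005 q6 0.46 t 14.5
```

Emit:
drive_tool(steps=[[1,0,35,0,-1],[1,0,62,0,-1],[1,0,70,0,-1],[1,0,70,0,-1],[1,0,71,0,-1]])

```text
clock: 15.0
position: [0.3763, 0.2707, 0.0191]
ee_rot: [-0.001, 1.0, -0.003, -0.01]
contact_force: [0.2, 0.9, -1.2]
width: 0.0164
```

```bash
python3 -c "
from h import *
go(.38,.27,.018,0);print(st()['contact_force'])"
```

```text
shift [3.7 0.7 1. ] turn -0.006 | pos [0.3763 0.2707 0.0191] yaw -0.006 q6 0.46 t 15.0
[ 0.24607872  0.86624076 -1.18684956]
```

Emit:
drive_tool(steps=[[0,0,2,0,-1],[0,0,2,0,0],[0,0,2,0,0],[0,0,2,0,0],[0,0,-10,0,0]])

```text
clock: 15.5
position: [0.3754, 0.2701, 0.0285]
ee_rot: [-0.001, 1.0, -0.003, -0.011]
contact_force: [-0.1, -1.2, 0.2]
width: 0.0427
```

```bash
python3 -c "
from h import *
go(.457,.09,.18,0);print(st()['contact_force'])"
```

```text
shift [  79.3  179.5 -153.5] turn -0.006 | pos [0.3754 0.2701 0.0285] yaw -0.006 q6 0.46 t 15.5
[-0.12092236 -1.23583911  0.246008  ]
```

Emit:
drive_tool(steps=[[0,0,-50,0,0],[10,20,-95,0,0],[40,55,-125,0,0],[65,100,-150,0,0],[80,145,-153,0,0]])

```text
clock: 16.0
position: [0.4579, 0.1323, 0.1815]
ee_rot: [-0.001, 1.0, -0.002, -0.007]
contact_force: [1.2, -0.4, 0.3]
width: 0.043
```

Emit:
drive_tool(steps=[[10,40,0,0,0],[10,45,0,0,0],[8,45,0,0,0]])

```text
clock: 16.3
position: [0.4657, 0.0864, 0.1814]
ee_rot: [-0.002, 1.0, -0.003, -0.007]
contact_force: [-0.6, 1.0, -0.1]
width: 0.0428
```

```bash
python3 -c "
from h import *
shot('l',(90,290,180,380),3)
go(.457,.1295,.1,0)"
```

```text
shift [ -6.5 -41.7  81.3] turn -0.005 | pos [0.4646 0.0875 0.1811] yaw -0.005 q6 0.04 t 16.35
```

View pics/l.png

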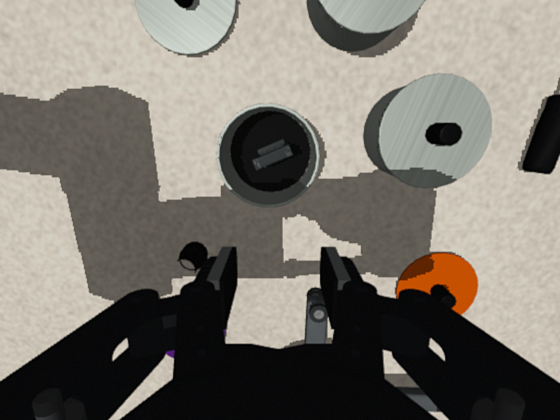

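View pics/l_z.png

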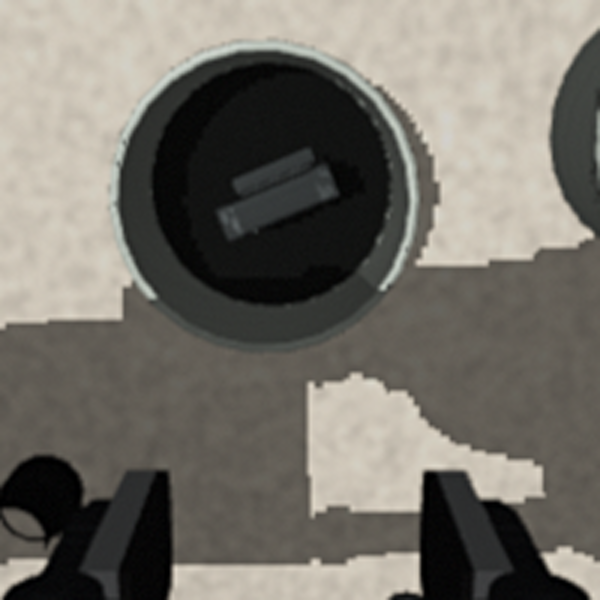

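```bash
python3 -c "
from h import *
im=cv2.imread('pics/l.png');cv2.imwrite('pics/l_y.png',cv2.resize(im[130:185,235:310],None,fx=8,fy=8,interpolation=cv2.INTER_CUBIC))
c=lc('l');f=lambda u,z=.053:ray(None,(180+u[0]/3,90+u[1]/3),z,c)
P=[f(u) for u in [(217,209),(328,165),(341,199),(230,242)]]
print(np.round(P,4),np.mean(P,0).round(4))
for i,j in((0,1),(3,2),(0,3),(1,2)):
    d=P[j]-P[i];print(np.linalg.norm(d).round(4),np.degrees(np.arctan2(d[1],d[0])).round(1))
print('rim',f((113,195),.058).round(4),f((418,195),.058).round(4),f((265,41),.058),f((265,350),.058))
"
```

```text
[[0.4407 0.1241 0.053 ]
 [0.474  0.137  0.053 ]
 [0.478  0.127  0.053 ]
 [0.4443 0.1142 0.053 ]] [0.4593 0.1256 0.053 ]
0.0357 21.0
0.036 20.8
0.0106 -69.8
0.0107 -68.5
rim [0.4106 0.1289 0.058 ] [0.5004 0.1285 0.058 ] [0.45608481 0.17151896 0.058     ] [0.45475469 0.08148913 0.058     ]
```

View pics/l_y.png

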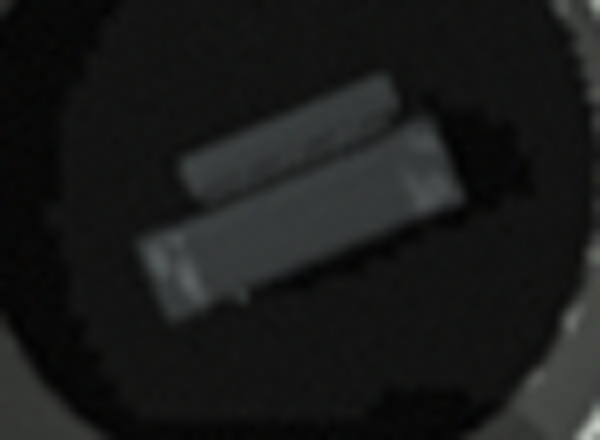

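```bash
python3 -c "
from h import *
go(.4593,.1256,.12,-1.206)"
```

```text
shift [ -4.5 -37.9  61.3] turn 1.201 | pos [0.4646 0.0875 0.1811] yaw -0.005 q6 0.04 t 16.35
```

Emit:
drive_tool(steps=[[-5,-38,30,0.15,-0.2],[-5,-38,61,0.3,-0.2],[-5,-38,61,0.45,-0.2],[-5,-38,61,0.6,-0.2],[-5,-38,61,0.75,-0.2]], squeeze=40)

```text
clock: 16.85
position: [0.4574, 0.1277, 0.1197]
ee_rot: [0.001, 0.93, -0.367, -0.009]
contact_force: [-0.3, 0.3, 0.1]
width: 0.0345
```

Emit:
drive_tool(steps=[[0,0,0,0.15,-0.2],[0,0,0,0.3,-0.2],[0,0,0,0.45,-0.2],[0,0,0,0.46,-0.2]])

```text
clock: 17.25
position: [0.4563, 0.1294, 0.1194]
ee_rot: [0.004, 0.823, -0.568, -0.009]
contact_force: [0.7, 1.1, 0.5]
width: 0.0341
```

```bash
python3 -c "
from h import *
go(.4593,.1256,.032,-1.206);print(st()['width'], pose()[1].round(4)[:,2])"
```

```text
shift [ 5.6 -2.9 87.3] turn -0.003 | pos [0.4563 0.1294 0.1194] yaw -1.209 q6 1.33 t 17.25
0.034128883106975656 [-0.0191  0.0046 -0.9998]
```

Emit:
drive_tool(steps=[[3,-2,15,0,-0.2],[5.5,-3,35,0,-0.2],[5.5,-3,45,0,-0.2],[5.5,-3,45,0,-0.2]])

```text
clock: 17.65
position: [0.4584, 0.1261, 0.073]
ee_rot: [0.005, 0.824, -0.567, -0.011]
contact_force: [-0.1, -0.6, 0.5]
width: 0.0342
```

```bash
python3 -c "
from h import *
go(.4593,.1256,.032,-1.206);shot('m')"
```

```text
shift [ 1.3 -1.5 41. ] turn -0.0 | pos [0.4584 0.1261 0.073 ] yaw -1.206 q6 1.32 t 17.65
```

View pics/m.png

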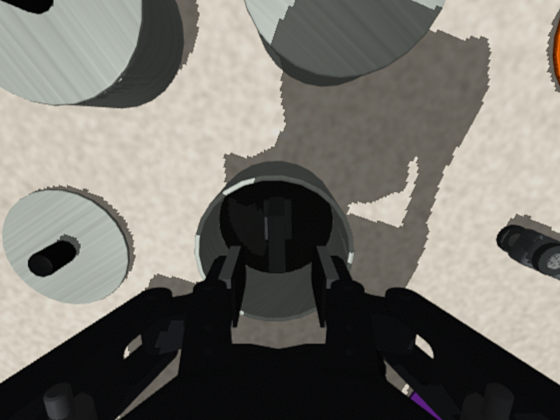

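Emit:
drive_tool(steps=[[1,-1.5,12,0,-0.2],[1,-1.5,26,0,-0.2],[1,-1.5,37,0,-0.2],[1,-1.5,41,0,-0.2],[1,-1.5,41,0,-0.2]])

```text
clock: 18.2
position: [0.4598, 0.1259, 0.0323]
ee_rot: [0.004, 0.823, -0.567, -0.01]
contact_force: [0.2, 0.3, -0.7]
width: 0.0341
```

```bash
python3 -c "
from h import *
go(.4593,.1256,.032,-1.206);print(st()['contact_force'])"
```

```text
shift [0.1 0.6 0.3] turn -0.001 | pos [0.4598 0.1259 0.0323] yaw -1.207 q6 1.32 t 18.2
[ 0.16556453  0.31056689 -0.67358103]
```

Emit:
drive_tool(steps=[[0,0,0,0,-0.5],[0,0,0,0,-0.7],[0,0,0,0,-1],[0,0,0,0,-1],[0,0,0,0,-1]], squeeze=35)

```text
clock: 18.7
position: [0.4599, 0.1258, 0.0325]
ee_rot: [0.004, 0.823, -0.567, -0.01]
contact_force: [0.2, 0.5, -0.1]
width: 0.009
```

```bash
python3 -c "
from h import *
go(.4593,.1256,.032,-1.206);print(st()['contact_force'],st()['width'])"
```

```text
shift [0.  0.7 0.5] turn -0.001 | pos [0.4599 0.1258 0.0325] yaw -1.207 q6 1.32 t 18.7
[ 0.20771116  0.49117319 -0.054932  ] 0.008978880425401667
```

Emit:
drive_tool(steps=[[0,0,-10,0,-1],[0,0,-35,0,-1],[0,0,-70,0,-1],[0,0,-105,0,-1],[0,0,-140,0,-1]])

```text
clock: 19.2
position: [0.4628, 0.1252, 0.1745]
ee_rot: [0.004, 0.823, -0.567, -0.01]
contact_force: [-0.1, 0.2, -1.5]
width: 0.0093
```

```bash
python3 -c "
from h import *
go(.504,-.171,.19,np.radians(-91.6));print(st()['contact_force'],st()['width']);shot('n')"
```

```text
shift [291.3  67.3 -17.7] turn 0.392 | pos [0.4628 0.1252 0.1745] yaw -1.207 q6 1.32 t 19.2
[-0.10005794  0.15520121 -1.48358311] 0.009301316815225094
```

View pics/n.png

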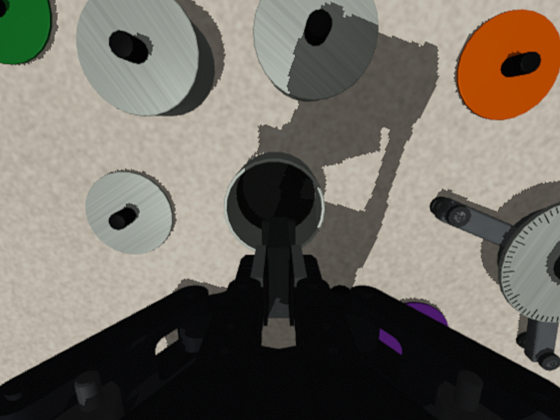

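The grating is in the gripper at (280,260), upright. Now carrying it to the table.

Emit:
drive_tool(steps=[[25,5,-18,0.05,-1],[60,14,-20,0.12,-1],[98,23,-20,0.19,-1],[136,32,-20,0.26,-1],[172,40,-20,0.33,-1]])

```text
clock: 19.75
position: [0.4906, -0.0509, 0.1997]
ee_rot: [0.001, 0.718, -0.696, -0.005]
contact_force: [1.3, -0.8, -0.5]
width: 0.0089
```

```bash
python3 -c "
from h import *
go(.504,-.171,.19,np.radians(-91.6));print(st()['width'])"
```

```text
shift [120.5  -9.6   8.9] turn 0.059 | pos [ 0.4906 -0.0509  0.1997] yaw -1.539 q6 1.29 t 19.75
0.008888687244155405
```

Emit:
drive_tool(steps=[[35,-3,3,0.03,-1],[70,-6,8,0.06,-1],[100,-9,9,0.06,-1],[118,-10,9,0.06,-1],[120,-10,9,0.06,-1]])

```text
clock: 20.25
position: [0.5046, -0.1722, 0.1901]
ee_rot: [-0.001, -0.696, 0.718, 0.005]
contact_force: [0.0, 0.4, -0.4]
width: 0.0094
```

Emit:
drive_tool(steps=[[0,0,0,0,-1]])

```text
clock: 20.35
position: [0.5043, -0.1715, 0.1902]
ee_rot: [-0.001, -0.696, 0.718, 0.005]
contact_force: [-0.5, 0.2, -0.4]
width: 0.0094
```

```bash
python3 -c "
from h import *
go(.504,-.171,.16,np.radians(-91.6));print(st()['width'], pose()[1][:,2].round(4));shot('o');shot('o1',(150,270,150,290),4,'scene');shot('o2',(200,300,210,330),5,'side')"
```

```text
shift [-0.3 -0.  30.2] turn -0.004 | pos [ 0.5043 -0.1715  0.1902] yaw -1.602 q6 1.14 t 20.35
0.009370208420445624 [-0.0089  0.0064 -0.9999]
```

View pics/o.png

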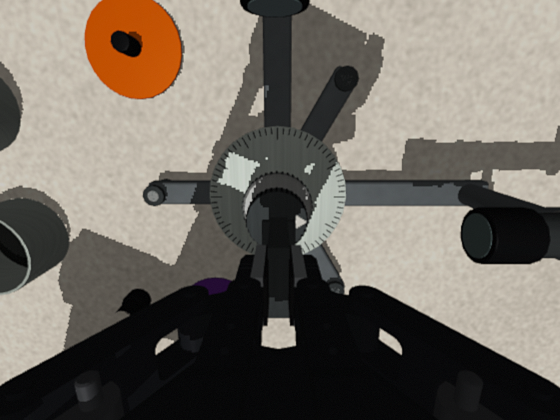

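View pics/o1_z.png

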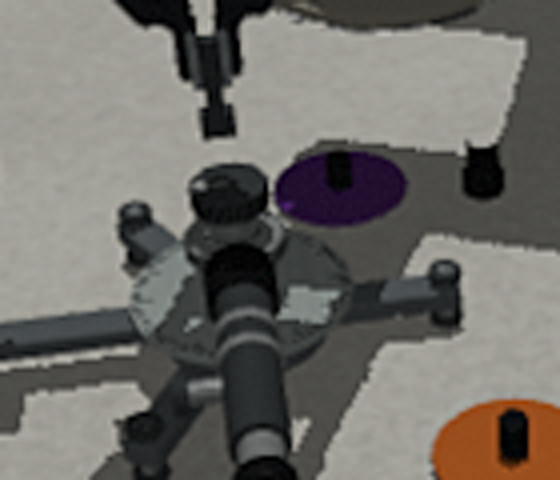

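View pics/o2_z.png

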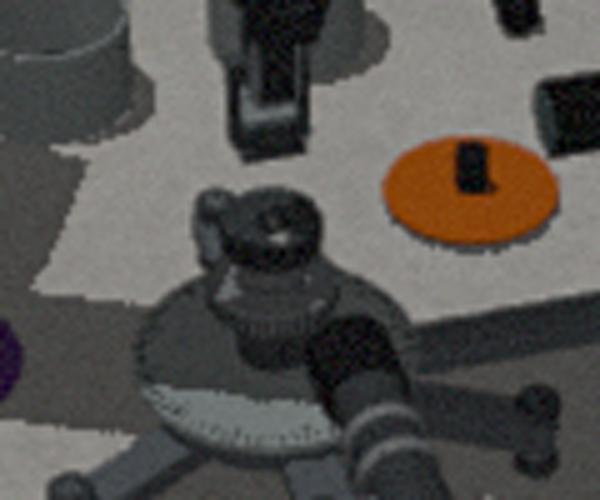

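Emit:
drive_tool(steps=[[0,0,10,0,-1],[0,0,22,0,-1],[0,0,32,0,-1],[0,0,35,0,-1],[0,0,35,0,-1]])

```text
clock: 21.0
position: [0.5035, -0.1703, 0.1542]
ee_rot: [-0.001, -0.697, 0.717, 0.006]
contact_force: [0.2, 0.1, -0.2]
width: 0.0094
```

```bash
python3 -c "
from h import *
go(.504,-.171,.152,np.radians(-91.6));print(st()['width'],st()['contact_force']);shot('p2',(200,300,210,330),5,'side')"
```

```text
shift [ 0.7 -0.5  2.2] turn -0.002 | pos [ 0.5035 -0.1703  0.1542] yaw -1.6 q6 1.14 t 21.0
0.009413598389818837 [ 0.1636712   0.05046302 -0.21454696]
```

View pics/p2_z.png

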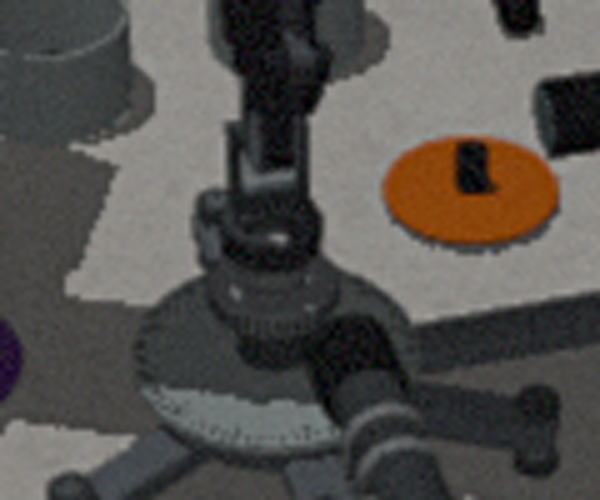

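Looks centred. Touch down slowly.

Emit:
drive_tool(steps=[[0.7,-0.5,1,0,-1],[0.7,-0.5,2,0,-1],[0.7,-0.5,2.5,0,-1],[0.7,-0.5,2.5,0,-1]])

```text
clock: 21.45
position: [0.5045, -0.1713, 0.1524]
ee_rot: [-0.001, -0.697, 0.718, 0.005]
contact_force: [1.2, -0.1, -1.0]
width: 0.009
```

```bash
python3 -c "
from h import *
go(.504,-.171,.152,np.radians(-91.6));print(st()['width'],st()['contact_force'],st()['moment'])"
```

```text
shift [-0.3  0.5  0.4] turn -0.002 | pos [ 0.5045 -0.1713  0.1524] yaw -1.601 q6 1.14 t 21.45
0.009031529114008353 [ 1.22527001 -0.10527012 -0.99765443] [ 0.00689161 -0.04634392  0.00779566]
```

Emit:
drive_tool(steps=[[0,0,0.7,0,-1],[0,0,1.4,0,-1],[0,0,1.4,0,-1]])

```text
clock: 21.75
position: [0.5046, -0.1714, 0.1515]
ee_rot: [-0.001, -0.697, 0.717, 0.005]
contact_force: [-0.6, 0.9, 2.9]
width: 0.0093
```

```bash
python3 -c "
from h import *
go(.504,-.171,.152,np.radians(-91.6));print(st()['width'],st()['contact_force'],st()['moment'])"
```

```text
shift [-0.4  0.6 -0.4] turn -0.002 | pos [ 0.5046 -0.1714  0.1515] yaw -1.6 q6 1.14 t 21.75
0.00930160252122153 [-0.5604941   0.9085796   2.92983786] [ 0.01090556  0.17184938 -0.06324255]
```

Emit:
drive_tool(steps=[[0,0,0,0,-0.7],[0,0,0,0,-0.5],[0,0,0,0,-0.2],[0,0,0,0,-0.2]])

```text
clock: 22.15
position: [0.5045, -0.1714, 0.1514]
ee_rot: [-0.001, -0.697, 0.718, 0.005]
contact_force: [0.1, 0.0, 1.5]
width: 0.0343
```

Emit:
drive_tool(steps=[[0,0,-8,0,-0.2],[0,0,-25,0,-0.2],[0,0,-55,0,-0.2],[0,0,-80,0,-0.2],[0,0,-80,0,-0.2]])

```text
clock: 22.65
position: [0.5076, -0.1729, 0.2357]
ee_rot: [0.0, -0.697, 0.718, 0.001]
contact_force: [0.7, -0.5, 0.9]
width: 0.0343
```

```bash
python3 -c "
from h import *
shot('q');shot('q2',(180,280,210,330),5,'side')
go(.504,-.171,.23)"
```

```text
shift [-0.9  1.4  2. ] turn 0 | pos [ 0.5054 -0.1719  0.232 ] yaw -1.601 q6 1.14 t 22.75
```

View pics/q.png

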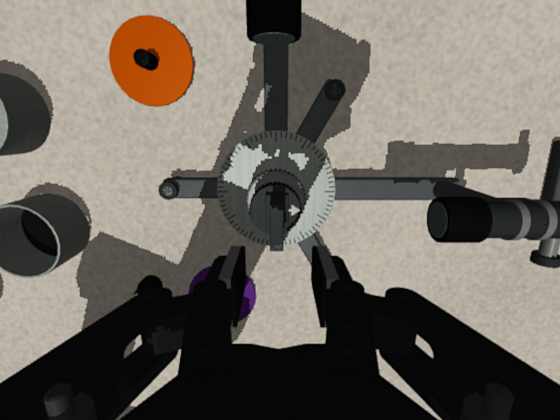

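View pics/q2_z.png

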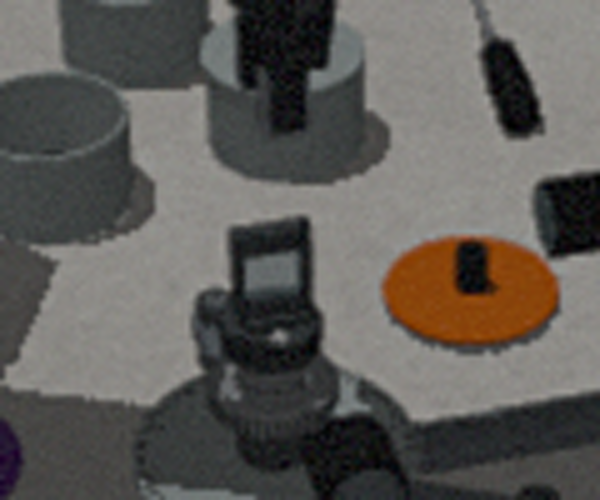

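Emit:
drive_tool(steps=[[0,35,0,0,-0.2],[0,50,0,0,-0.2],[0,50,0,0,-0.2],[0,50,0,0,-0.2]])

```text
clock: 23.15
position: [0.4559, -0.1705, 0.2322]
ee_rot: [-0.001, -0.696, 0.718, 0.004]
contact_force: [0.3, 0.6, -0.2]
width: 0.0342
```

```bash
python3 -c "
from h import *
shot('r',(60,220,190,350),5)"
```

```text
(no output)
```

View pics/r_z.png

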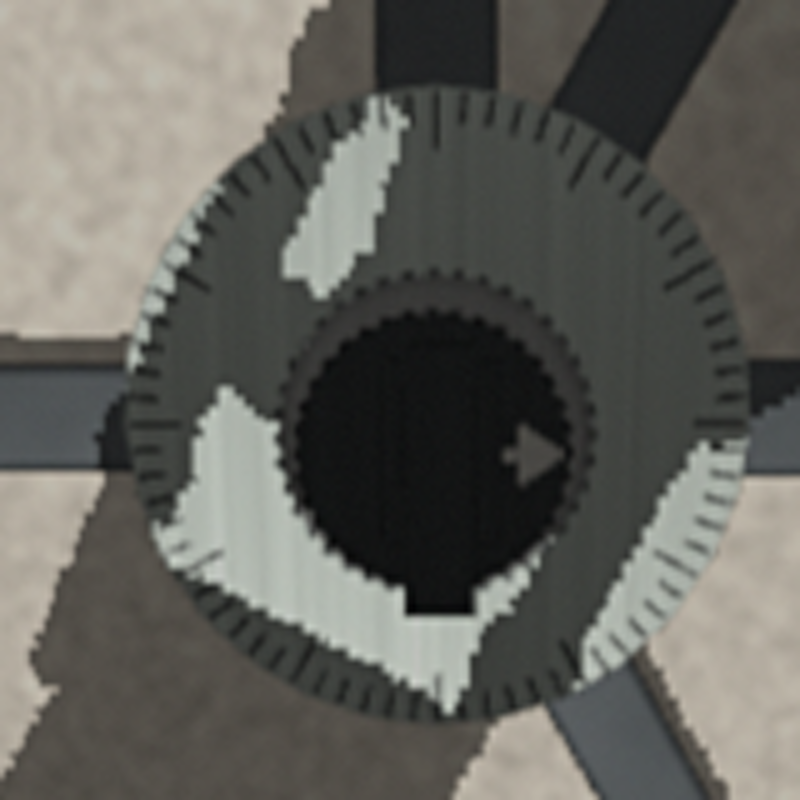

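```bash
python3 -c "
from h import *
im=cv2.imread('pics/r.png')[115:190,240:315]
im=np.clip(im.astype(float)*5,0,255).astype(np.uint8)
cv2.imwrite('pics/r_e.png',cv2.resize(im,None,fx=8,fy=8,interpolation=cv2.INTER_CUBIC))
c=lc('r')
# expected top corners
t=np.radians(-91.6);u=np.array([np.cos(t),np.sin(t),0]);v=np.array([-u[1],u[0],0]);o=np.array([.504,-.171,.172])
P=[o+a*.005*u+b*.018*v for a,b in((1,1),(1,-1),(-1,-1),(-1,1))]
print(((proj(None,P,c)-[240,115])*8).round(0))
print(((proj(None,[[.504,-.171,.122],o*[1,1,0]+[0,0,.122]+u*.0225],c)-[240,115])*8).round(0))"
```

```text
[[341. 107.]
 [340. 540.]
 [224. 540.]
 [219. 107.]]
[[288. 277.]
 [504. 277.]]
```

View pics/r_e.png

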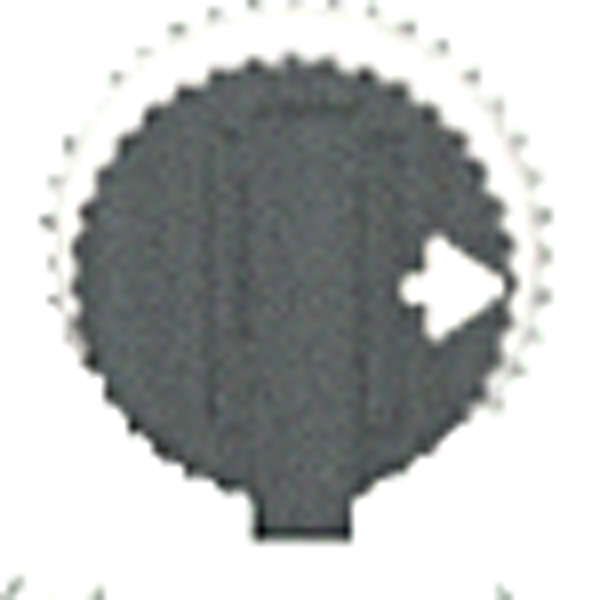

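```bash
python3 -c "
from h import *
shot('s',None,1,'scene');print(st()['clock'],st()['contact_force'])"
```

```text
23.25 [-0.29197203  0.38328767  0.8509581 ]
```

View pics/s.png

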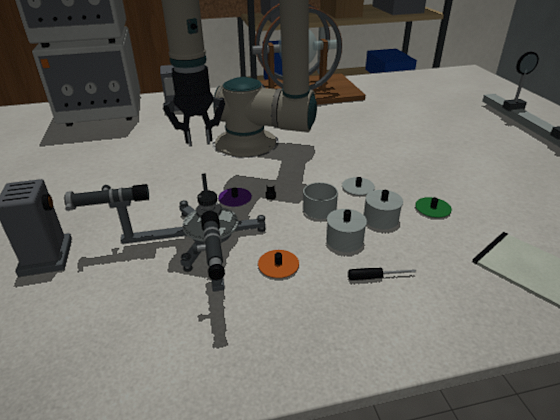

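The scene view shows the grating standing on the table at (205,185), edge-on to this camera, and the lid on the bench at (358,186). The eyepiece (270,191) and screwdriver (380,273) haven't moved, and the arm is clear.

```bash
python3 -c "
from rig import manip
print(manip.sign_off())"
```

```text
the job is handed in; nothing more can be done
None
```

The spectrometer is set up and the job is handed in, at about 23 s on the clock.

**What I did:**
- I loosened the lock ring by about 1.0 rad and turned the free table about 26° clockwise.
- I retightened the ring until the torque jumped to about 2.2 N m at the stop.
- The grating was in the first tin I opened. I left that lid on the bench and stood the grating on the table.

**What the last checks showed:**
- **Arrow:** it points along about −92°, and the collimator lies at about −91.6°. Readings from single pictures spread by about 1°.
- **Grating:** it stands upright and square to within about 1°. It is about 1 to 1.5 mm off centre towards the collimator.
- **Left alone:** the eyepiece, the screwdriver, the look-alikes and the other two lids were not touched.
- **Disagreements:** the grating frame looked about 8 to 9 mm thick in the last picture, and 9 mm in the grip, against the 10 mm given. The ring measured 57.5 mm in the grip against 60 mm. Neither mattered. No check failed.

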